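Line the bench supplies up by width on the marked strip

ROBOT

A 6-joint arm with a two-finger parallel gripper is mounted at the origin on the work surface; the furniture and walls round the work are solid. World frame = base frame: x ahead of the robot, y to its left, z up, the work surface at z = 0. Lengths are in m, angles in rad, forces in N, time in s.
With the tool pointing down it reaches from about 0.35 to 0.875 m from the base axis. Payload 4.2 kg.
Tool frame: the origin (TCP) lies on the centre line of the jaws, within the pads' length; the fingertips stand 8 mm ahead of it and the grasp point (between the pads) lies 11 mm behind it; z points along the fingers, y is the line along which they close (so a half turn about z gives the same grasp; the last joint's range is limited). The gripper opens to 87 mm and grips with 3 to 60 N. Pads are 19 mm wide; open, the fingers measure 117 mm over their backs; the gripper's body (75 mm by 190 mm) begins 51 mm behind the grasp point.
Start: joints at [-1.016, 0.385, 0.008, 0, -1.194, -0.259], TCP at [0.182, -0.598, 0.231] pointing down, gripper open.
Joint ranges: [-3.14, 3.14], [-1.21, 2.06], [-1.07, 1.41], [-3.16, 2.05], [-2.99, -0.16], [-3.1, 3.1]. Speed limits (rad/s): [2.79, 2.79, 3.14, 3.14, 3.14, 3.14].

INTERFACE

Orientations are given as a 3x3 rotation matrix whose columns are the frame's x, y, z axes.
In Python, from workcell import * gives the robot as it stands.
- The arm moves only by the shell command python3 -m crank 'ROWS'. ROWS is JSON, a list of rows, each a list of 3 entries, a list of its own where there are three numbers: the shift along the tool's x, y, z in units of 50 mm (1.0 is 50 mm), then the turn about the tool's z in units of 8 degrees (1.0 is 8 degrees), then the closure, from 0 (fully open) to 1 (shut). In form: [[[tx, ty, tz], yaw, gripper], ...]. A call has 1 to 8 rows; each row shifts and turns the commanded pose from where the row before left it, along the tool's axes as they then stand; what a row does not reach is not made up. A row lasts 1/10 s, in which the tool goes at most 50 mm and 8.59 degrees, less where a joint would pass 70% of its speed; a pose out of reach is approached as far as the arm can. A call is refused whole if a number of a shift passes 1 or a number of a turn 1, either way. A call with a gripper value outside its range is refused whole. The fingers move at their own pace and stop on an object; the grip force is fixed at half the most. Time passes only in rows, so rows that do not move let the fingers close. It gives the time, the measured TCP pose, the force, the opening and the grip force at its end, in the units of the state.
- get_state(): the state, without advancing time (a new reading comes with each control period).
- grab_frame(name): name is "scene" or "top"; returns the picture (384x512x3 uint8, blue, green, red); there is no depth.
- camera_info(name): a dict with "fx", "fy", "cx", "cy" (pixels), "T" (4x4, takes a point from camera to world coordinates). Camera axes: x right, y down, z forward; pixel columns grow to the right and rows downward; lengths in m; the calibration is good to about 2 mm. A picture is of the moment at which its call begins. camera_info takes no time and is no camera call.
- hand_in(): hands the job in; it is judged then, once.
The state is a dict: "clock": time; "qpos": joint angles; "qd": joint speeds; "joint_efforts": joint torques, N m; "ee_pos": TCP position; "tcp_rot": TCP orientation; "wrist_force": force on the tool from outside, world axes, zero at the start; "ft_torque": the same for the moment, N m; "opening": opening from 0.0 (shut) to 1.0 (fully open); "finger_force": force on a finger pad.
Only numpy, scipy, OpenCV 4.12 (cv2) and the standard library are available. Lean on these libraries where they do the work, as an engineer would, in place of code of your own. Each camera call takes 0.05 s, during which the arm holds its last target. There are 200 camera calls.

TASK

Tidy the supplies: stand the battery, the white label roll, the green flux tin and the black tape roll on the four ring marks of the wooden strip, one on each mark and centred on it, in order of width as seen from above, the narrowest on the mark next to the red end block and the widest next to the grey one. Keep each one upright as it stands now, let go of them all, and leave the spare wheel where it lies.

Things in the scene. Friction and masses are not known exactly. Their poses are not given: they have to be found in the camera images.
- battery: AA cell, black with a pale copper-coloured top, standing upright: 14 mm across, 50 mm tall, about 25 g; the narrowest of the four. Origin: centre of its underside, z up along it. Its sides grip as a square post along its own x and y.
- label_roll: small white roll of labels on a brown core, standing on end: 39 mm across, 28 mm tall, about 30 g; second narrowest. Origin: centre of its underside, z up. It is gripped as a solid 39 mm square along its own x and y axes; taken askew it turns into line.
- flux_tin: low round tin with a green lid, 52 mm across, 19 mm tall, about 70 g; second widest. Origin: centre of its underside, z up. Grip it across the lid in any direction.
- tape: roll of black insulating tape with a hole, lying flat: 62 mm across, 19 mm tall, about 50 g; the widest. Origin: centre of its underside, z up. Grip it across the outside in any direction.
- strip: dark wooden strip fixed to the table, 280 x 80 mm, its top 8 mm above the table, with four white rings (33 mm across) as marks. Origin: centre of its underside; x along the strip, y across it. The marks lie on its centre line (y = 0) at x = -105, -35, 35 and 105 mm; which end is red changes from start to start.
- red_end: red block across one end of the strip, fixed to the table, 14 mm along the strip x 80 mm across it x 16 mm high. Origin: centre of its underside, 148 mm from the strip's centre on the strip's x axis, at its + or - end.
- grey_end: the same block in grey, across the other end of the strip, fixed.
- spare_wheel: spare wheel of a robot car, white with a black tyre, lying flat and loose: 58 mm across, 6 mm thick. Not part of the row; to be left alone. Origin: centre of its underside.
- clamp_lamp: blue desk lamp at the right rear, fixed, always in the same place; keep clear. Its shade, 170 mm across, hangs 130 to 310 mm above the table round x = 0.575, y = -0.25 (this entry's origin lies beside it). Also always in place: the red soldering station between robot and strip, x 0.26 to 0.40, y -0.09 to 0.06, 83 mm high; pass over it.
Things that resemble listed ones, but are neither listed nor needed, are in the scene too. Several things have the shape of the red_end; the one meant has the colours described above.

How it is judged:
At the end, for the whole second after the job is handed in: Counted from the red block the four marks carry battery, label roll, flux tin, tape roll: each stands on the strip, upright to 0.15 rad, its centre within 12 mm of its mark both along and across the strip, at rest and released (horizontal distance between battery and red_end between 0.031 and 0.055 m and y of battery in the frame of strip between -0.012 and 0.012 m and height (world z) of battery between 0.004 and 0.013 m and angle between each of battery, label_roll, flux_tin, tape's own z axis and vertical below 0.15 rad and linear speed of each of battery, label_roll, flux_tin, tape below 0.02 m/s and horizontal distance between label_roll and red_end between 0.101 and 0.125 m and y of label_roll in the frame of strip between -0.012 and 0.012 m and height (world z) of label_roll between 0.004 and 0.013 m and horizontal distance between flux_tin and red_end between 0.171 and 0.195 m and y of flux_tin in the frame of strip between -0.012 and 0.012 m and height (world z) of flux_tin between 0.004 and 0.013 m and horizontal distance between tape and red_end between 0.241 and 0.265 m and y of tape in the frame of strip between -0.012 and 0.012 m and height (world z) of tape between 0.004 and 0.013 m); the robot touches nothing.
It fails at once if the spare wheel is shifted by more than 30 mm (distance of spare_wheel from where it was at the start of the episode above 0.03 m).
It also fails if it takes over 115 s, if anything falls off the work surface, if the arm or the gripper's body presses on something with over 40 N, if the wrist force passes 120 N, or if a joint passes its speed limit or range.

## Working session

There is one attempt and no reset: what is moved stays moved. The work goes in short steps, Python scripts to look and compute and a shell command to move; the robot and the scene stay as the last step left them, time stands still between calls to the robot, and variables do not carry over. Pictures are saved under pics/ and viewed, at most 14 in all, crops included, and the job is handed in when it is done.

```bash
mkdir -p pics; python3 - <<'E'
from workcell import *
import cv2,numpy as np
for n in("scene","top"):
    im=grab_frame(n); cv2.imwrite(f"pics/{n}0.png",im)
    c=camera_info(n); print(n,{k:np.round(v,4).tolist() for k,v in c.items()})
s=get_state(); print(s["clock"],s["ee_pos"],np.round(s["tcp_rot"],3).tolist(),s["opening"])
E
ls
```

```text
scene {'fx': 352.9625, 'fy': 352.9625, 'cx': 255.6634, 'cy': 199.6747, 'T': [[-0.4465, -0.4567, 0.7695, -0.3253], [-0.8948, 0.2318, -0.3817, 0.4435], [-0.004, -0.8589, -0.5121, 0.6444], [0.0, 0.0, 0.0, 1.0]]}
top {'fx': 395.1634, 'fy': 395.1634, 'cx': 259.316, 'cy': 187.6212, 'T': [[0.0024, -0.9805, 0.1967, 0.3006], [-1.0, -0.0026, -0.0005, 0.0143], [0.001, -0.1967, -0.9805, 1.095], [0.0, 0.0, 0.0, 1.0]]}
0.1 [ 0.18203757 -0.59737705  0.22957595] [[-0.957, -0.291, -0.001], [-0.291, 0.957, 0.002], [0.0, 0.002, -1.0]] 0.9980362710561983
pics
```

View pics/scene0.png

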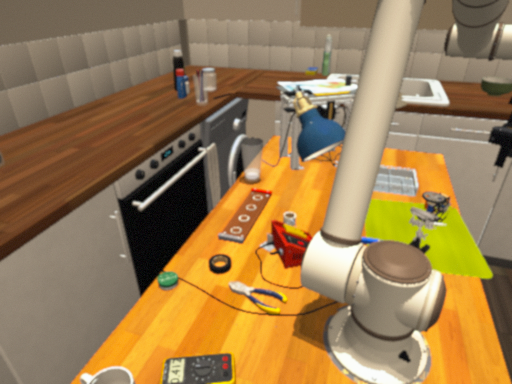

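View pics/top0.png

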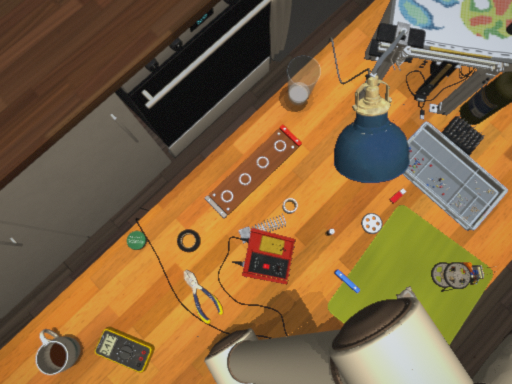

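The top view shows the red end at about (290,135), grey end (217,207), flux tin (136,240), tape (189,240) and spare wheel (371,223). The battery candidate is the small post at (331,232), and the label roll candidate is the white ring at (289,205). Rivals are a red USB stick at (398,195), which has the wrong place and shape for the red end, a white cup bottom at (298,92) and a blue pen at (346,280). I'll enlarge these to confirm.

```bash
python3 - <<'E'
import cv2,numpy as np
t=cv2.imread("pics/top0.png");s=cv2.imread("pics/scene0.png")
a=cv2.resize(t[120:255,120:320],(800,540),interpolation=cv2.INTER_CUBIC)
cv2.imwrite("pics/c1.png",a)
b=[cv2.resize(t[190:250,270:370],(400,240),interpolation=3),cv2.resize(t[180:240,340:440],(400,240),interpolation=3),cv2.resize(s[150:300,150:350],(400,300),interpolation=3),cv2.resize(s[180:250,230:330],(400,280),interpolation=3)]
b[3]=cv2.copyMakeBorder(b[3],0,20,0,0,0)
cv2.imwrite("pics/c2.png",np.vstack([np.hstack(b[:2]),np.hstack(b[2:])]))
E
```

```text
(no output)
```

View pics/c1.png

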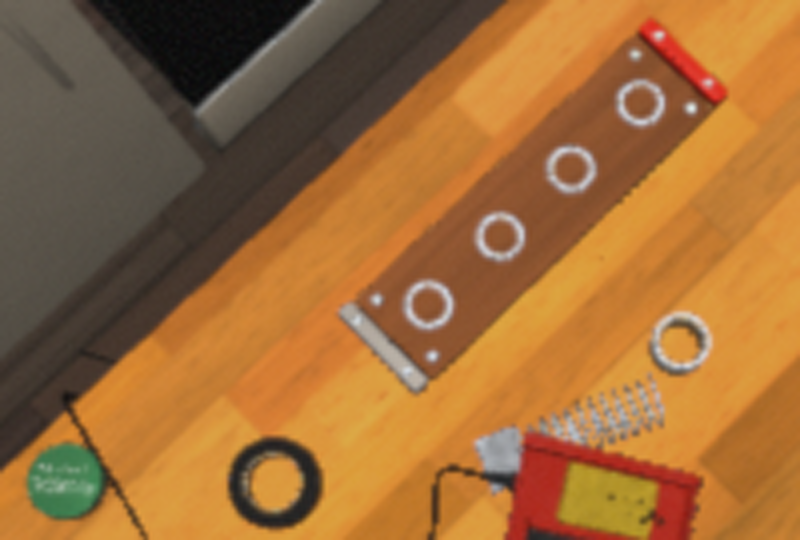

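View pics/c2.png

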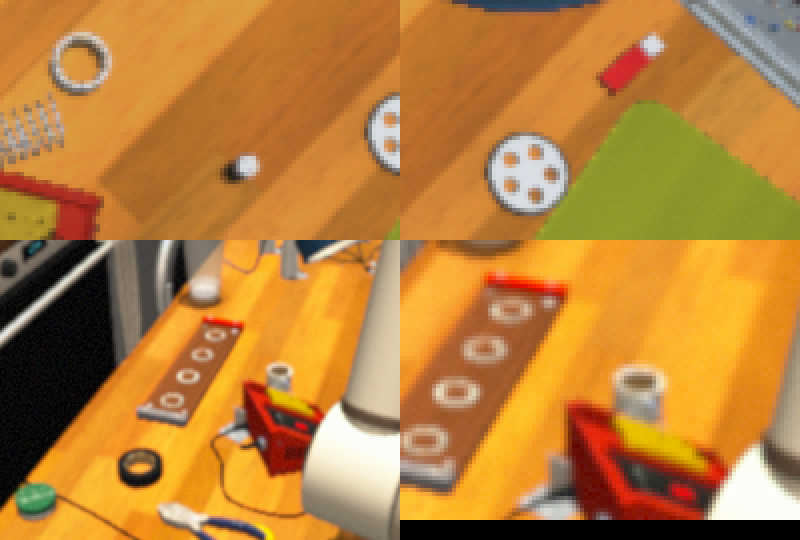

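The crops confirm the pieces:
- **Label roll:** the white roll on a brown core at top (289,205), scene (290,215).
- **Battery:** the black post with a pale top at (331,232), the only upright post.
- **Red end:** the red block touching the strip at (290,135). The USB stick at (398,195) has a white cap and lies apart from the strip.

Next I'll measure from both views.

```bash
cat > h.py <<'E'
import cv2,numpy as np
from scipy.optimize import least_squares
from workcell import *
def proj(n,P):
    c=camera_info(n);T=np.array(c["T"]);p=(np.atleast_2d(P)-T[:3,3])@T[:3,:3]
    return np.c_[c["fx"]*p[:,0]/p[:,2]+c["cx"],c["fy"]*p[:,1]/p[:,2]+c["cy"]]
def tri(ob):  # [(cam,px)] -> point, rms px
    f=lambda X:np.concatenate([proj(n,X)[0]-p for n,p in ob])
    r=least_squares(f,[.6,.1,.02]);return r.x,np.sqrt(np.mean(r.fun**2))
def cen(pts):
    h=cv2.convexHull(np.float32(pts));m=cv2.moments(h);return np.array([m["m10"]/m["m00"],m["m01"]/m["m00"]]),m["m00"]
a=np.linspace(0,2*np.pi,40)
def cyl(x,y,r,h,z0=0): return np.vstack([np.c_[x+r*np.cos(a),y+r*np.sin(a),0*a+z] for z in(z0,z0+h)])
def blob(im,seed,R,fn):
    u,v=seed;w=cv2.cvtColor(im,cv2.COLOR_BGR2HSV).astype(int);m=np.zeros(im.shape[:2],np.uint8)
    m[v-R:v+R+1,u-R:u+R+1]=fn(*[w[v-R:v+R+1,u-R:u+R+1,i] for i in range(3)])
    n,l,st,c=cv2.connectedComponentsWithStats(m,connectivity=8)
    k=1+np.argmax(st[1:,4]);y,x=np.where(l==k)
    q=np.vstack([np.c_[x+dx,y+dy] for dx in(-.5,.5) for dy in(-.5,.5)]) 
    return cen(q)
green=lambda h,s,v:(h>40)&(h<95)&(s>60)
dark=lambda h,s,v:v<90
pale=lambda h,s,v:(s<90)&(v>90)
bat=lambda h,s,v:(s<90)|(v<70)
def fitcyl(ob,r,x0,h=None,z0=0):
    f=lambda X:np.concatenate([cen(proj(n,cyl(X[0],X[1],r,X[2] if h is None else h,z0)))[0]-p for n,p in ob])
    s=least_squares(f,list(x0)+([.02] if h is None else []),diff_step=1e-3);return s.x,np.sqrt(np.mean(s.fun**2))
E
cat > m1.py <<'E'
from h import *
np.set_printoptions(precision=4,suppress=True)
t=cv2.imread("pics/top0.png");s=cv2.imread("pics/scene0.png")
def rep(nm,r,ob,ars,x0,**k):
    x,e=fitcyl(ob,r,x0,**k);H=k.get("h") or x[2]
    print(nm,x,"rms",round(e,2),"areas",[(round(A),round(cen(proj(o[0],cyl(x[0],x[1],r,H)))[1])) for A,o in zip(ars,ob)],[o[1] for o in ob])
for nm,r,fn,tu,su,R in(("tin",.026,green,(136,240),(168,280),14),("tape",.031,dark,(189,240),(220,264),15)):
    A=blob(t,tu,R,fn);B=blob(s,su,R,fn);rep(nm,r,[("top",A[0]),("scene",B[0])],(A[1],B[1]),(.45,.25))
A=blob(t,(290,205),9,pale)
rep("label h.028",.0195,[("top",A[0])],[A[1]],(.5,-.05),h=.028)
tt=np.array([290,205.]);print("label top by tri",tri([("top",A[0]),("scene",np.array([289.7,215.2]))]))
B=blob(t,(331,232),7,bat);rep("bat h.05",.007,[("top",B[0])],[B[1]],(.4,-.17),h=.05)
rs=[((280,146),(257,197)),((263,162),(251,207)),((245,179),(244,218)),((227,196),(236,229))]
M=[]
for a_,b_ in rs:
    p=blob(t,a_,8,lambda h,s,v:(s<110)&(v>90))[0];q=blob(s,b_,6,lambda h,s,v:(s<120)&(v>90))[0]
    X,e=tri([("top",p),("scene",q)]);
    Z=least_squares(lambda X:proj("top",[X[0],X[1],.008])[0]-p,[.6,.1]).x
    M.append(Z);print("mark",p,q,X,round(e,2),"at z.008",Z)
M=np.array(M);d=M[0]-M[3];print("len",np.linalg.norm(d),"ang",np.degrees(np.arctan2(d[1],d[0])),"c",M.mean(0),np.linalg.norm(np.diff(M,axis=0),axis=1))
E
python3 m1.py
```

```text
tin [0.3732 0.3496 0.0363] rms 0.91 areas [(294, 373), (328, 463)] [array([136.0866, 239.8521]), array([165.435 , 277.3028])]
tape [0.3709 0.2075 0.0186] rms 0.02 areas [(414, 437), (306, 400)] [array([188.0786, 240.4682]), array([219.5495, 264.0476])]
label h.028 [ 0.4681 -0.0705] rms 0.0 areas [(191, 178)] [array([289.8072, 205.1134])]
label top by tri (array([ 0.4662, -0.0695,  0.0278]), np.float64(0.012894852233466373))
bat h.05 [ 0.3943 -0.1787] rms 0.0 areas [(40, 40)] [array([330.5542, 231.6333])]
mark [279.799  145.3799] [257.0678 197.3362] [ 0.6429 -0.0439  0.0076] 0.25 at z.008 [ 0.6423 -0.0446]
mark [262.1113 161.8852] [251.0113 207.109 ] [0.593  0.0059 0.0087] 0.03 at z.008 [0.5933 0.006 ]
mark [244.5425 178.7919] [243.5702 217.9254] [0.5439 0.0558 0.0088] 0.1 at z.008 [0.5439 0.0555]
mark [226.6089 195.8722] [235.2427 230.4968] [0.4956 0.1059 0.0062] 0.21 at z.008 [0.4949 0.1051]
len 0.21013379129834725 ang -45.44604468043641 c [0.5686 0.0305] [0.0705 0.0699 0.0697]
```

```bash
cat >> h.py <<'E'
def plan(*wps):
    """wps (x,y,z[,y-axis angle deg]); prints total units per leg, turn made after the shift"""
    s=get_state();p=np.array(s["ee_pos"]);R=np.array(s["tcp_rot"])
    th=np.degrees(np.arctan2(R[1,1],R[0,1]))
    for w in wps:
        y=np.array([np.cos(np.radians(th)),np.sin(np.radians(th))]);x=np.array([y[1],-y[0]]) if R[0,0]*R[1,1]-R[0,1]*R[1,0]>0 else np.array([-y[1],y[0]])
        d=np.array(w[:3])-p;u=np.array([d[:2]@x,d[:2]@y,-d[2]])/.05
        yaw=0
        if len(w)>3: yaw=((th-w[3]+90)%180-90)/8;th-=yaw*8
        print(w,"units",np.round(u,2),"rows>=",round(np.linalg.norm(u),1),"yaw units",round(yaw,2));p=np.array(w[:3])
    print("clk",s["clock"],"open",s["opening"],"yang",round(th,1),"q",np.round(s["qpos"],2))
E
python3 - <<'E'
from h import *
t=cv2.imread("pics/top0.png");s=cv2.imread("pics/scene0.png")
A=blob(t,(136,240),14,green);B=blob(s,(168,280),14,green)
print(fitcyl([("top",A[0])],.026,(.37,.35),h=.019),tri([("top",A[0]),("scene",B[0])]))
lid=lambda h,s,v:(h>35)&(h<100)&(s>40)
A=blob(t,(136,240),12,lid);B=blob(s,(168,278),14,lid);print(A,B,tri([("top",A[0]),("scene",B[0])]))
plan((.37,-.2,.23),(.371,.2075,.12,44.5))
E
```

```text
(array([0.37216456, 0.3493376 ]), np.float64(9.410629361672606e-07)) (array([0.37299477, 0.34998433, 0.01832373]), np.float64(0.8419079839013409))
(array([136.13294638, 239.81398563]), 301.5) (array([165.50585652, 277.63469985]), 341.5) (array([0.37310225, 0.3500696 , 0.01718782]), np.float64(0.8006248997355595))
(0.37, -0.2, 0.23) units [-5.91  6.51 -0.01] rows>= 8.8 yaw units 0
(0.371, 0.2075, 0.12, 44.5) units [-2.39  7.79  2.2 ] rows>= 8.4 yaw units 7.8
clk 0.1 open 0.9980362710561983 yang 44.5 q [-1.02  0.39  0.01 -0.   -1.19 -0.26]
```

```bash
python3 -m crank '[[[-0.6,0.65,0],0,0],[[-0.6,0.65,0],0,0],[[-0.6,0.65,0],0,0],[[-0.6,0.65,0],0,0],[[-0.6,0.65,0],0,0],[[-0.6,0.65,0],0,0],[[-0.6,0.65,0],0,0],[[-0.6,0.65,0],0,0]]'; python3 -m crank '[[[-0.6,0.65,0],0,0],[[-0.5,0.66,0],0,0],[[-0.24,0.8,0.1],0,0],[[-0.24,0.8,0.1],0,0],[[-0.24,0.8,0.2],0,0],[[-0.24,0.8,0.2],0,0],[[-0.24,0.8,0.2],0,0],[[-0.24,0.8,0.2],0,0]]'; python3 - <<'E'
from h import *
plan((.371,.2075,.12,44.5))
E
```

```text
clock: 0.9
ee_pos: [0.3362, -0.2774, 0.2304]
tcp_rot: [[-0.957, -0.291, -0.0], [-0.291, 0.957, 0.0], [0.0, 0.0, -1.0]]
wrist_force: [0.1, -0.5, -0.1]
opening: 0.999
finger_force: 0.0
clock: 1.7
ee_pos: [0.3678, 0.0517, 0.1803]
tcp_rot: [[-0.956, -0.292, 0.0], [-0.292, 0.956, 0.0], [-0.001, 0.0, -1.0]]
wrist_force: [1.1, 0.5, 0.1]
opening: 0.997
finger_force: 0.0
(0.371, 0.2075, 0.12, 44.5) units [-0.97  2.96  1.21] rows>= 3.3 yaw units 7.81
clk 1.7 open 0.9973642452658701 yang 44.5 q [ 0.58 -0.01 -0.64 -0.   -0.95 -1.86]
```

```bash
python3 -m crank '[[[-0.32,0.98,0],0,0],[[-0.32,0.98,0.3],0,0],[[-0.32,0.98,0.3],0,0],[[0,0,0.3],-1,0],[[0,0,0.3],-1,0],[[0,0,0],-1,0],[[0,0,0],-1,0],[[0,0,0],-1,0]]' >/dev/null; python3 -m crank '[[[0,0,0],-1,0],[[0,0,0],-1,0],[[0,0,0],-1,0],[[0,0,0],-1,0],[[0,0,0],-1,0],[[0,0,0],-1,0],[[0,0,0],-1,0],[[0,0,0],-1,0]]'; python3 -m crank '[[[0,0,0],-1,0],[[0,0,0],-0.7,0],[[0,0,0],0,0]]'; python3 - <<'E'
from h import *
np.set_printoptions(precision=4,suppress=True)
plan((.371,.2075,.012,44.5))
s=grab_frame("scene");t=grab_frame("top");cv2.imwrite("pics/s1.png",s);cv2.imwrite("pics/t1.png",t)
for h in(.05,):
  print(proj("scene",[[.3943,-.1787,h],[.3943,-.1787,0],[.468,-.07,.028]]))
cv2.imwrite("pics/v1.png",np.hstack([cv2.resize(s[180:330,230:430],(400,300),interpolation=3),cv2.resize(t[160:310,130:330],(400,300),interpolation=3)]))
E
```

```text
clock: 3.3
ee_pos: [0.3711, 0.1958, 0.1224]
tcp_rot: [[0.519, -0.855, -0.001], [-0.855, -0.519, -0.0], [0.0, 0.001, -1.0]]
wrist_force: [-1.0, -0.3, -0.1]
opening: 0.995
finger_force: 0.0
clock: 3.6
ee_pos: [0.3711, 0.1959, 0.1224]
tcp_rot: [[0.701, -0.713, -0.0], [-0.713, -0.701, -0.0], [-0.0, 0.001, -1.0]]
wrist_force: [0.4, -1.0, 0.7]
opening: 1.002
finger_force: 0.0
(0.371, 0.2075, 0.012, 44.5) units [-0.17 -0.16  2.21] rows>= 2.2 yaw units 0.0
clk 3.6 open 1.0015608674887444 yang -135.5 q [ 0.88  0.16 -0.62 -0.   -0.79 -0.1 ]
[[332.2768 211.8393]
 [330.5908 225.0812]
 [289.5503 214.8337]]
```

View pics/v1.png

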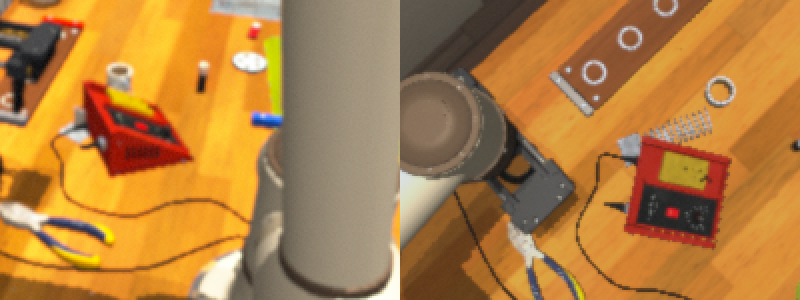

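The scene view now shows the battery at (331.5,213) to (330.5,224). The projection gives (332.3,211.8) to (330.6,225.1), so its place and height hold. I'll grasp the tape.

```bash
python3 -m crank '[[[-0.17,-0.16,0],0,0],[[0,0,0.5],0,0],[[0,0,0.5],0,0],[[0,0,0.5],0,0],[[0,0,0.4],0,0],[[0,0,0.3],0,0],[[0,0,0],0,0]]'; python3 -m crank '[[[0,0,0],0,1],[[0,0,0],0,1],[[0,0,0],0,1],[[0,0,0],0,1],[[0,0,0],0,1],[[0,0,0],0,1],[[0,0,0],0,1],[[0,0,0],0,1]]'; python3 - <<'E'
from h import *
m=[.4949,.1051]
plan((.371,.2075,.08),(*m,.08,44.5),(*m,.021))
E
```

```text
clock: 4.4
ee_pos: [0.3703, 0.2074, 0.0109]
tcp_rot: [[0.701, -0.713, -0.003], [-0.713, -0.701, -0.003], [0.0, 0.004, -1.0]]
wrist_force: [-0.2, 0.4, -0.2]
opening: 1.002
finger_force: 0.0
clock: 5.2
ee_pos: [0.3712, 0.208, 0.0132]
tcp_rot: [[0.702, -0.713, 0.001], [-0.713, -0.702, 0.001], [-0.0, -0.001, -1.0]]
wrist_force: [-1.3, 0.2, 5.8]
opening: 0.697
finger_force: 30.0
(0.371, 0.2075, 0.08) units [ 0.    0.01 -1.34] rows>= 1.3 yaw units 0
(0.4949, 0.1051, 0.08, 44.5) units [ 3.2  -0.33 -0.  ] rows>= 3.2 yaw units 0.01
(0.4949, 0.1051, 0.021) units [0.   0.   1.18] rows>= 1.2 yaw units 0
clk 5.2 open 0.6968144093631796 yang -135.5 q [ 0.9   0.37 -0.73  0.   -0.47 -0.12]
```

```bash
python3 -m crank '[[[0,0,-0.7],0,1],[[0,0,-0.65],0,1],[[0.8,-0.08,0],0,1],[[0.8,-0.08,0],0,1],[[0.8,-0.08,0],0,1],[[0.6,-0.06,0],0,1],[[0.2,-0.03,0],0,1],[[0,0,0],0,1]]'; python3 - <<'E'
from h import *
m=[.4949,.1051]
plan((*m,.022,44.5))
E
```

```text
clock: 6.0
ee_pos: [0.4954, 0.1045, 0.0797]
tcp_rot: [[0.7, -0.715, -0.001], [-0.715, -0.7, -0.0], [-0.0, 0.0, -1.0]]
wrist_force: [-0.6, 0.7, -0.5]
opening: 0.697
finger_force: 30.0
(0.4949, 0.1051, 0.022, 44.5) units [-0.02 -0.    1.15] rows>= 1.2 yaw units -0.01
clk 6.0 open 0.6971650530136514 yang -135.5 q [ 0.53  0.36 -0.48 -0.   -0.74  0.25]
```

```bash
python3 -m crank '[[[0,0,0.4],0,1],[[0,0,0.4],0,1],[[0,0,0.25],0,1],[[0,0,0.1],0,1],[[0,0,0],0,1]]'; python3 -m crank '[[[0,0,0],0,0],[[0,0,0],0,0],[[0,0,0],0,0],[[0,0,0],0,0],[[0,0,0],0,0],[[0,0,-0.6],0,0],[[0,0,-0.7],0,0],[[0,0,-0.3],0,0]]'; python3 - <<'E'
from h import *
t=(.3725,.3495)
plan((*t,.10,44.5),(*t,.012))
E
```

```text
clock: 6.5
ee_pos: [0.4941, 0.1058, 0.0224]
tcp_rot: [[0.702, -0.712, -0.001], [-0.712, -0.702, -0.001], [-0.0, 0.001, -1.0]]
wrist_force: [-0.2, 0.0, -1.2]
opening: 0.697
finger_force: 30.0
clock: 7.3
ee_pos: [0.4966, 0.1059, 0.1056]
tcp_rot: [[0.702, -0.712, 0.005], [-0.712, -0.702, 0.002], [0.002, -0.005, -1.0]]
wrist_force: [0.4, -0.2, 0.3]
opening: 0.999
finger_force: 0.0
(0.3725, 0.3495, 0.1, 44.5) units [-5.21 -1.65  0.11] rows>= 5.5 yaw units 0.01
(0.3725, 0.3495, 0.012) units [0.   0.   1.76] rows>= 1.8 yaw units 0
clk 7.3 open 0.999296962802901 yang -135.5 q [ 0.53  0.32 -0.45  0.   -0.8   0.25]
```

```bash
python3 - <<'E'
from h import *
print(tri([("top",np.array([148,102.])),("scene",np.array([136,207.]))]),tri([("top",np.array([262,8.])),("scene",np.array([214,148.]))]))
for p in((122,231),(250,125)):
    print(least_squares(lambda X:proj("top",[X[0],X[1],0])[0]-p,[.6,.1]).x)
s=grab_frame("scene");t=grab_frame("top")
cv2.imwrite("pics/v2.png",np.hstack([cv2.resize(s[180:330,130:330],(400,300),interpolation=3),cv2.resize(t[100:300,60:260],(400,400),interpolation=3)[:300]]))
E
```

```text
(array([ 7.79866212e-01,  3.48339771e-01, -7.11537062e-04]), np.float64(1.3732247213686384)) (array([ 1.03679104, -0.00391733,  0.06480825]), np.float64(3.8344597805750054))
[0.39694182 0.39306158]
[0.70659014 0.0414199 ]
```

View pics/v2.png

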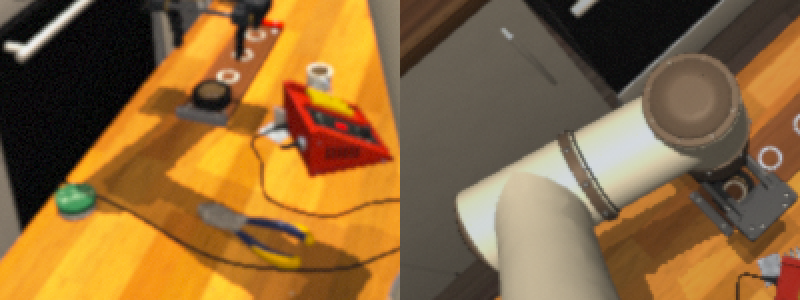

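The cabinet face is about 0.25 m beyond the table edge, so it is clear of the arm. The tape stands on the mark by the grey end, at crop (210,95). Next is the tin.

```bash
python3 -m crank '[[[-0.87,-0.275,0],0,0],[[-0.87,-0.275,0],0,0],[[-0.87,-0.275,0],0,0],[[-0.87,-0.275,0],0,0],[[-0.87,-0.275,0],0,0],[[-0.87,-0.275,0],0,0],[[0,0,0.3],0,0],[[0,0,0],0,0]]'; python3 - <<'E'
from h import *
t=(.3725,.3495)
plan((*t,.012,44.5))
E
```

```text
clock: 8.2
ee_pos: [0.3687, 0.3484, 0.0849]
tcp_rot: [[0.703, -0.712, -0.004], [-0.712, -0.703, -0.005], [0.001, 0.006, -1.0]]
wrist_force: [0.2, -0.1, -0.4]
opening: 1.001
finger_force: 0.0
(0.3725, 0.3495, 0.012, 44.5) units [ 0.04 -0.07  1.46] rows>= 1.5 yaw units 0.02
clk 8.2 open 1.000918215419459 yang -135.5 q [ 1.08  0.35 -0.46 -0.   -0.76 -0.3 ]
```

```bash
python3 -m crank '[[[0.04,-0.04,0.4],0,0],[[0,0,0.4],0,0],[[0,0,0.4],0,0],[[0,0,0.2],0,0],[[0,0,0.05],0,0],[[0,0,0],0,0]]'; python3 -m crank '[[[0,0,0],0,1],[[0,0,0],0,1],[[0,0,0],0,1],[[0,0,0],0,1],[[0,0,0],0,1],[[0,0,0],0,1],[[0,0,0],0,1],[[0,0,0],0,1]]'; python3 - <<'E'
from h import *
m=[.5439,.0555]
plan((.3725,.3495,.1),(*m,.1,44.5),(*m,.021))
E
```

```text
clock: 8.8
ee_pos: [0.3739, 0.3488, 0.0151]
tcp_rot: [[0.701, -0.713, -0.0], [-0.713, -0.701, -0.001], [0.0, 0.0, -1.0]]
wrist_force: [-0.3, -0.9, 0.1]
opening: 1.004
finger_force: 0.0
clock: 9.6
ee_pos: [0.3734, 0.3489, 0.0152]
tcp_rot: [[0.702, -0.713, -0.0], [-0.713, -0.702, -0.001], [0.0, 0.001, -1.0]]
wrist_force: [-2.5, -0.8, 3.0]
opening: 0.588
finger_force: 30.0
(0.3725, 0.3495, 0.1) units [-0.02  0.   -1.7 ] rows>= 1.7 yaw units 0
(0.5439, 0.0555, 0.1, 44.5) units [ 6.6   1.68 -0.  ] rows>= 6.8 yaw units 0.01
(0.5439, 0.0555, 0.021) units [0.   0.   1.58] rows>= 1.6 yaw units 0
clk 9.6 open 0.5880685480052334 yang -135.5 q [ 1.07  0.46 -0.52 -0.   -0.58 -0.29]
```

```bash
python3 -m crank '[[[0,0,-0.85],0,1],[[0,0,-0.85],0,1],[[0.7,0.18,0],0,1],[[0.9,0.23,0],0,1],[[0.9,0.23,0],0,1],[[0.9,0.23,0],0,1],[[0.9,0.23,0],0,1],[[0.9,0.23,0],0,1]]'>/dev/null; python3 -m crank '[[[0.9,0.23,0],0,1],[[0.45,0.12,0],0,1],[[0,0,0.3],0,1],[[0,0,0.3],0,1],[[0,0,0],0,1]]'; python3 - <<'E'
from h import *
m=[.5439,.0555]
plan((*m,.0245,44.5))
E
```

```text
clock: 10.9
ee_pos: [0.5419, 0.0559, 0.0678]
tcp_rot: [[0.7, -0.714, -0.005], [-0.714, -0.7, -0.001], [-0.002, 0.004, -1.0]]
wrist_force: [1.0, 0.0, -1.2]
opening: 0.584
finger_force: 30.0
(0.5439, 0.0555, 0.0245, 44.5) units [ 0.03 -0.02  0.87] rows>= 0.9 yaw units -0.0
clk 10.9 open 0.5843494526681711 yang -135.5 q [ 0.4   0.43 -0.39 -0.   -0.76  0.38]
```

```bash
python3 -m crank '[[[0.03,0,0.3],0,1],[[0,0,0.3],0,1],[[0,0,0.2],0,1],[[0,0,0.06],0,1],[[0,0,0],0,1]]'; python3 -m crank '[[[0,0,0],0,0],[[0,0,0],0,0],[[0,0,0],0,0],[[0,0,0],0,0],[[0,0,0],0,0],[[0,0,-0.6],0,0],[[0,0,-0.8],0,0],[[0,0,-0.6],0,0]]'; python3 - <<'E'
from h import *
t=(.467,-.070)
plan((*t,.12,90),(*t,.02))
E
```

```text
clock: 11.4
ee_pos: [0.5446, 0.0559, 0.027]
tcp_rot: [[0.702, -0.712, -0.0], [-0.712, -0.702, -0.0], [0.0, 0.0, -1.0]]
wrist_force: [-0.1, 0.2, -0.5]
opening: 0.586
finger_force: 30.0
clock: 12.2
ee_pos: [0.545, 0.0558, 0.1292]
tcp_rot: [[0.702, -0.712, 0.002], [-0.712, -0.702, 0.0], [0.001, -0.001, -1.0]]
wrist_force: [0.4, -0.1, 1.1]
opening: 0.998
finger_force: 0.0
(0.467, -0.07, 0.12, 90) units [0.7  2.88 0.18] rows>= 3.0 yaw units -5.68
(0.467, -0.07, 0.02) units [0. 0. 2.] rows>= 2.0 yaw units 0
clk 12.2 open 0.9982426713936173 yang -90.0 q [ 0.4   0.35 -0.32  0.   -0.89  0.38]
```

```bash
python3 -m crank '[[[0.23,0.96,0],0,0],[[0.23,0.96,0],0,0],[[0.24,0.96,0.18],0,0],[[0,0,0],-1,0],[[0,0,0],-1,0],[[0,0,0],-1,0],[[0,0,0],-1,0],[[0,0,0],-1,0]]'>/dev/null;python3 -m crank '[[[0,0,0.3],-0.7,0],[[0,0,0],0,0]]'; python3 - <<'E'
from h import *
t=(.467,-.070)
plan((*t,.02,90))
s=grab_frame("scene");t=grab_frame("top")
cv2.imwrite("pics/v3.png",np.hstack([cv2.resize(s[160:260,200:330],(390,300),interpolation=3),cv2.resize(t[130:230,190:320],(390,300),interpolation=3)]))
E
```

```text
clock: 13.2
ee_pos: [0.4652, -0.0701, 0.102]
tcp_rot: [[1.0, 0.002, -0.003], [0.002, -1.0, -0.0], [-0.003, 0.0, -1.0]]
wrist_force: [0.3, -0.6, -0.3]
opening: 1.001
finger_force: 0.0
(0.467, -0.07, 0.02, 90) units [ 0.04 -0.    1.64] rows>= 1.6 yaw units 0.01
clk 13.2 open 1.0007441618607524 yang -90.0 q [ 0.2   0.27 -0.53 -0.   -0.77  1.38]
```

View pics/v3.png

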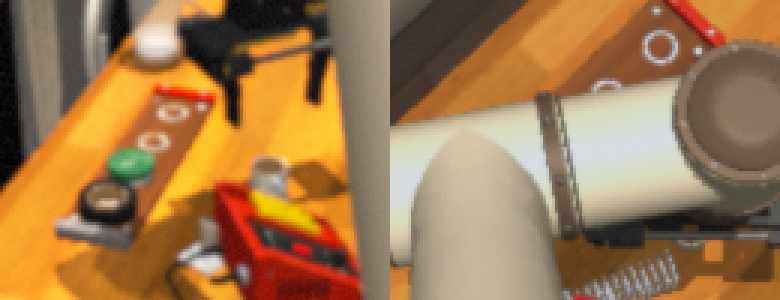

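The tin and tape are both on their marks, at scene crop (130,163) and (105,203). The gripper is above the label roll, so I'll descend.

```bash
python3 -m crank '[[[0.04,0,0.4],0,0],[[0,0,0.4],0,0],[[0,0,0.4],0,0],[[0,0,0.3],0,0],[[0,0,0.1],0,0],[[0,0,0],0,0]]'; python3 -m crank '[[[0,0,0],0,1],[[0,0,0],0,1],[[0,0,0],0,1],[[0,0,0],0,1],[[0,0,0],0,1],[[0,0,0],0,1],[[0,0,0],0,1],[[0,0,0],0,1]]'; python3 - <<'E'
from h import *
m=[.5933,.006]
plan((.467,-.07,.1,44.5),(*m,.1),(*m,.021))
E
```

```text
clock: 13.9
ee_pos: [0.4687, -0.07, 0.0231]
tcp_rot: [[1.0, 0.002, -0.001], [0.002, -1.0, -0.0], [-0.001, 0.0, -1.0]]
wrist_force: [0.2, -0.1, 0.0]
opening: 1.001
finger_force: 0.0
clock: 14.7
ee_pos: [0.4687, -0.0699, 0.0234]
tcp_rot: [[1.0, 0.003, 0.0], [0.003, -1.0, -0.0], [0.0, 0.0, -1.0]]
wrist_force: [-1.6, 0.3, 2.9]
opening: 0.58
finger_force: 30.0
(0.467, -0.07, 0.1, 44.5) units [-0.03  0.   -1.53] rows>= 1.5 yaw units 5.71
(0.5933, 0.006, 0.1) units [ 0.69 -2.87 -0.  ] rows>= 2.9 yaw units 0
(0.5933, 0.006, 0.021) units [0.   0.   1.58] rows>= 1.6 yaw units 0
clk 14.7 open 0.5799933322374604 yang -135.5 q [ 0.2   0.41 -0.61  0.   -0.56  1.38]
```

```bash
python3 -m crank '[[[0,0,0],0,1],[[0,0,0],0,1],[[0,0,0],0,1],[[0,0,0],0,1],[[0,0,0],0,1],[[0,0,0],0,1],[[0,0,0],0,1],[[0,0,0],0,1]]'
```

```text
clock: 15.5
ee_pos: [0.4687, -0.07, 0.0233]
tcp_rot: [[1.0, 0.003, 0.0], [0.003, -1.0, -0.0], [0.0, 0.0, -1.0]]
wrist_force: [-1.1, 0.3, 5.3]
opening: 0.572
finger_force: 30.0
```

```bash
python3 -m crank '[[[0,0,0],0,0.2],[[0,0,0],0,0.2],[[0,0,0],0,0.2],[[0,0,0],1,0.2],[[0,0,0],1,0.2],[[0,0,0],0.5,0.2],[[0,0,0],0,0.2]]'; python3 -m crank '[[[0,0,0],0,1],[[0,0,0],0,1],[[0,0,0],0,1],[[0,0,0],0,1],[[0,0,0],0,1],[[0,0,0],0,1],[[0,0,0],0,1],[[0,0,0],0,1]]'
```

```text
clock: 16.2
ee_pos: [0.4683, -0.07, 0.0228]
tcp_rot: [[0.941, -0.34, -0.001], [-0.34, -0.941, -0.0], [-0.001, 0.0, -1.0]]
wrist_force: [0.2, -0.7, 0.6]
opening: 0.794
finger_force: 0.0
clock: 17.0
ee_pos: [0.4686, -0.07, 0.0232]
tcp_rot: [[0.941, -0.34, -0.0], [-0.34, -0.941, 0.0], [-0.0, -0.0, -1.0]]
wrist_force: [-0.5, 0.3, -1.0]
opening: 0.6
finger_force: 30.0
```

```bash
python3 -m crank '[[[0,0,0],0,0.2],[[0,0,0],0,0.2],[[0,0,0],0,0.2],[[0,0,0],-1,0.2],[[0,0,0],-1,0.2],[[0,0,0],-1,0.2],[[0,0,0],-0.3,0.2],[[0,0,0],0,0.2]]'; python3 -m crank '[[[0,0,0],0,1],[[0,0,0],0,1],[[0,0,0],0,1],[[0,0,0],0,1],[[0,0,0],0,1],[[0,0,0],0,1],[[0,0,0],0,1],[[0,0,0],0,1]]'
```

```text
clock: 17.8
ee_pos: [0.4686, -0.0699, 0.0232]
tcp_rot: [[0.993, 0.114, 0.0], [0.114, -0.993, 0.0], [0.0, -0.0, -1.0]]
wrist_force: [-0.0, 0.2, 0.0]
opening: 0.802
finger_force: 0.0
clock: 18.6
ee_pos: [0.4686, -0.0699, 0.0232]
tcp_rot: [[0.993, 0.114, -0.0], [0.114, -0.993, 0.0], [-0.0, -0.0, -1.0]]
wrist_force: [-0.2, -0.4, 0.5]
opening: 0.506
finger_force: 25.6
```

```bash
python3 -m crank '[[[0,0,0],0,0.2],[[0,0,0],0,0.2],[[0,0,0],0,0.2],[[0,0,0],-1,0.2],[[0,0,0],0,0.2]]' >/dev/null; python3 -m crank '[[[0,0,0],0,1],[[0,0,0],0,1],[[0,0,0],0,1],[[0,0,0],0,1],[[0,0,0],0,1],[[0,0,0],0,1],[[0,0,0],0,1],[[0,0,0],0,1]]';  python3 - <<'E'
from h import *
m=[.5933,.006]
plan((.467,-.07,.1,44.5),(*m,.1),(*m,.021))
E
```

```text
clock: 19.9
ee_pos: [0.4686, -0.0699, 0.0232]
tcp_rot: [[0.968, 0.251, 0.0], [0.251, -0.968, 0.0], [0.0, -0.0, -1.0]]
wrist_force: [-0.2, -0.4, -0.2]
opening: 0.464
finger_force: 28.0
(0.467, -0.07, 0.1, 44.5) units [-0.03 -0.01 -1.54] rows>= 1.5 yaw units 7.51
(0.5933, 0.006, 0.1) units [ 0.69 -2.87 -0.  ] rows>= 2.9 yaw units 0
(0.5933, 0.006, 0.021) units [0.   0.   1.58] rows>= 1.6 yaw units 0
clk 19.9 open 0.4642247718822291 yang -135.5 q [ 0.2   0.41 -0.61 -0.   -0.56  1.63]
```

```bash
python3 -m crank '[[[0,0,-0.8],0,1],[[0,0,-0.75],0,1],[[0,0,0],0.95,1],[[0,0,0],0.95,1],[[0,0,0],0.95,1],[[0,0,0],0.95,1],[[0,0,0],0.95,1],[[0,0,0],0.95,1]]'>/dev/null; python3 -m crank '[[[0,0,0],0.9,1],[[0,0,0],0.9,1],[[0.23,-0.95,0],0,1],[[0.23,-0.95,0],0,1],[[0.23,-0.95,0],0,1],[[0,0,0],0,1]]'; python3 - <<'E'
from h import *
m=[.5933,.006]
plan((*m,.032,44.5))
s=grab_frame("scene");t=grab_frame("top")
cv2.imwrite("pics/v4.png",np.hstack([cv2.resize(s[160:260,200:330],(390,300),interpolation=3),cv2.resize(t[130:230,190:320],(390,300),interpolation=3)]))
E
```

```text
clock: 21.3
ee_pos: [0.5995, 0.0082, 0.1002]
tcp_rot: [[0.704, -0.71, 0.004], [-0.71, -0.704, 0.0], [0.003, -0.003, -1.0]]
wrist_force: [-1.2, -0.2, -0.4]
opening: 0.464
finger_force: 28.0
(0.5933, 0.006, 0.032, 44.5) units [-0.06  0.12  1.36] rows>= 1.4 yaw units 0.03
clk 21.3 open 0.46355102911161855 yang -135.5 q [ 0.28  0.46 -0.23  0.   -0.88  0.5 ]
```

View pics/v4.png

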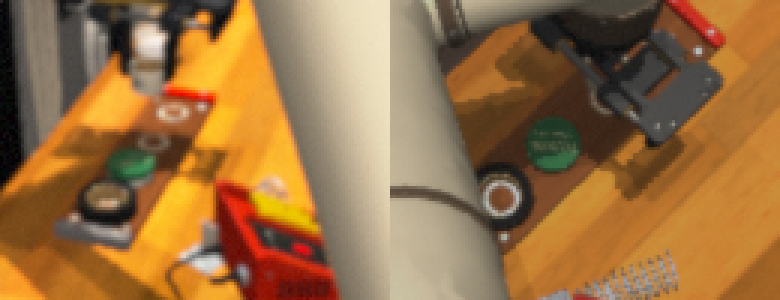

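The roll is held upright. The tin and tape are centred over their rings. I'll place it.

```bash
python3 -m crank '[[[-0.04,0.06,0.4],0,1],[[0,0.04,0.4],0,1],[[0,0,0.3],0,1],[[0,0,0.15],0,1],[[0,0,0],0,1]]';  python3 - <<'E'
from h import *
plan((.5933,.006,.032,44.5))
E
```

```text
clock: 21.9
ee_pos: [0.5879, 0.0026, 0.0374]
tcp_rot: [[0.701, -0.713, -0.003], [-0.713, -0.701, -0.001], [-0.001, 0.002, -1.0]]
wrist_force: [0.5, 0.8, -0.0]
opening: 0.469
finger_force: 28.0
(0.5933, 0.006, 0.032, 44.5) units [ 0.03 -0.12  0.11] rows>= 0.2 yaw units 0.0
clk 21.9 open 0.46904476938892004 yang -135.5 q [ 0.28  0.53 -0.31 -0.   -0.74  0.5 ]
```

```bash
python3 -m crank '[[[0.02,-0.1,0.06],0,1],[[0,0,0],0,1],[[0,0,0],0,1],[[0,0,0],0,1]]';  python3 - <<'E'
from h import *
plan((.5933,.006,.032,44.5))
E
```

```text
clock: 22.3
ee_pos: [0.5939, 0.0063, 0.0356]
tcp_rot: [[0.702, -0.713, 0.001], [-0.713, -0.702, 0.0], [0.0, -0.001, -1.0]]
wrist_force: [0.3, 0.0, -0.2]
opening: 0.467
finger_force: 28.0
(0.5933, 0.006, 0.032, 44.5) units [-0.    0.01  0.07] rows>= 0.1 yaw units 0.01
clk 22.3 open 0.46737471056974456 yang -135.5 q [ 0.28  0.54 -0.3  -0.   -0.74  0.49]
```

```bash
python3 -m crank '[[[0,0,0.06],0,1],[[0,0,0],0,1],[[0,0,0],0,0.3],[[0,0,0],0,0],[[0,0,0],0,0],[[0,0,0],0,0],[[0,0,-0.5],0,0],[[0,0,-0.7],0,0]]'>/dev/null; python3 -m crank '[[[0,0,-0.7],0,0],[[0,0,-0.1],0,0],[[0,0,0],0,0]]'; python3 - <<'E'
from h import *
b=(.3943,-.1787)
plan((*b,.13,44.5),(*b,.03))
E
```

```text
clock: 23.4
ee_pos: [0.5943, 0.0064, 0.1337]
tcp_rot: [[0.701, -0.713, 0.003], [-0.713, -0.701, 0.001], [0.001, -0.003, -1.0]]
wrist_force: [0.1, 0.3, 0.1]
opening: 0.997
finger_force: 0.0
(0.3943, -0.1787, 0.13, 44.5) units [-0.17  5.45  0.07] rows>= 5.5 yaw units 0.01
(0.3943, -0.1787, 0.03) units [0. 0. 2.] rows>= 2.0 yaw units 0
clk 23.4 open 0.9971447046893855 yang -135.5 q [ 0.28  0.42 -0.2  -0.   -0.95  0.49]
```

```bash
python3 -m crank '[[[-0.03,0.9,0],0,0],[[-0.03,0.9,0],0,0],[[-0.03,0.9,0],0,0],[[-0.03,0.9,0],0,0],[[-0.03,0.9,0],0,0],[[-0.02,0.95,0],0,0],[[0,0,0],0,0],[[0,0,0],0,0]]'; python3 - <<'E'
from h import *
b=(.3943,-.1787)
plan((*b,.03,44.5))
E
```

```text
clock: 24.2
ee_pos: [0.392, -0.1795, 0.1312]
tcp_rot: [[0.7, -0.714, -0.002], [-0.714, -0.7, 0.0], [-0.002, 0.001, -1.0]]
wrist_force: [-0.0, 0.5, 0.3]
opening: 0.996
finger_force: 0.0
(0.3943, -0.1787, 0.03, 44.5) units [ 0.02 -0.04  2.02] rows>= 2.0 yaw units -0.01
clk 24.2 open 0.9961657277885803 yang -135.5 q [-0.05  0.17 -0.59 -0.   -0.82  0.83]
```

```bash
python3 -m crank '[[[0.02,-0.02,0.4],0,0],[[0,0,0.5],0,0],[[0,0,0.5],0,0],[[0,0,0.4],0,0],[[0,0,0.2],0,0],[[0,0,0],0,0],[[0,0,0],0,0]]'; python3 -m crank '[[[0,0,0],0,1],[[0,0,0],0,1],[[0,0,0],0,1],[[0,0,0],0,1],[[0,0,0],0,1],[[0,0,0],0,1],[[0,0,0],0,1],[[0,0,0],0,1]]'; python3 -m crank '[[[0,0,0],0,1],[[0,0,0],0,1],[[0,0,0],0,1],[[0,0,0],0,1],[[0,0,0],0,1],[[0,0,0],0,1]]'
```

```text
clock: 24.9
ee_pos: [0.3957, -0.1787, 0.0323]
tcp_rot: [[0.702, -0.712, 0.0], [-0.712, -0.702, -0.0], [0.0, -0.0, -1.0]]
wrist_force: [0.5, 0.4, 0.1]
opening: 1.001
finger_force: 0.0
clock: 25.7
ee_pos: [0.3949, -0.179, 0.0321]
tcp_rot: [[0.702, -0.713, -0.0], [-0.713, -0.702, -0.0], [-0.0, 0.0, -1.0]]
wrist_force: [-0.2, -0.0, -0.6]
opening: 0.357
finger_force: 0.0
clock: 26.3
ee_pos: [0.3949, -0.179, 0.0321]
tcp_rot: [[0.702, -0.713, -0.0], [-0.713, -0.702, 0.0], [-0.0, 0.0, -1.0]]
wrist_force: [-0.1, -0.8, -0.2]
opening: 0.206
finger_force: 30.0
```

```bash
python3 -m crank '[[[0,0,0],0,0.6],[[0,0,0],0,0.6],[[0,0,0],0,0.6],[[0,0,0],1,0.6],[[0,0,0],1,0.6],[[0,0,0],0.5,0.6],[[0,0,0],0,0.6]]'; python3 -m crank '[[[0,0,0],0,1],[[0,0,0],0,1],[[0,0,0],0,1],[[0,0,0],0,1],[[0,0,0],0,1],[[0,0,0],0,1],[[0,0,0],0,1],[[0,0,0],0,1]]'
```

```text
clock: 27.0
ee_pos: [0.3949, -0.179, 0.0322]
tcp_rot: [[0.416, -0.91, 0.0], [-0.91, -0.416, 0.0], [0.0, -0.0, -1.0]]
wrist_force: [-0.6, 0.1, -0.5]
opening: 0.403
finger_force: 0.0
clock: 27.8
ee_pos: [0.3949, -0.179, 0.0322]
tcp_rot: [[0.416, -0.91, -0.0], [-0.91, -0.416, 0.0], [-0.0, 0.0, -1.0]]
wrist_force: [-0.7, -0.0, -0.4]
opening: 0.178
finger_force: 30.0
```

```bash
python3 -m crank '[[[0,0,0],0,0.6],[[0,0,0],0,0.6],[[0,0,0],0,0.6],[[0,0,0],0.8,0.6],[[0,0,0],0,0.6]]'>/dev/null; python3 -m crank '[[[0,0,0],0,1],[[0,0,0],0,1],[[0,0,0],0,1],[[0,0,0],0,1],[[0,0,0],0,1],[[0,0,0],0,1],[[0,0,0],0,1]]'; python3 - <<'E'
from h import *
m=(.6423,-.0446)
plan((.3949,-.179,.1,44.5),(*m,.1))
E
```

```text
clock: 29.0
ee_pos: [0.3949, -0.179, 0.0321]
tcp_rot: [[0.312, -0.95, -0.0], [-0.95, -0.312, 0.0], [-0.0, 0.0, -1.0]]
wrist_force: [-0.1, 0.2, 0.4]
opening: 0.174
finger_force: 30.0
(0.3949, -0.179, 0.1, 44.5) units [ 0.    0.   -1.36] rows>= 1.4 yaw units -3.29
(0.6423, -0.0446, 0.1) units [ 1.55 -5.41 -0.  ] rows>= 5.6 yaw units 0
clk 29.0 open 0.17423389317909002 yang -135.5 q [-0.05  0.34 -0.7  -0.   -0.54  0.36]
```

```bash
python3 -m crank '[[[0,0,-0.7],0,1],[[0,0,-0.7],0,1],[[0,0,0],-0.9,1],[[0,0,0],-0.9,1],[[0,0,0],-0.9,1],[[0,0,0],-0.6,1],[[0,0,0],0,1]]'; python3 - <<'E'
from h import *
m=(.6423,-.0446)
plan((.44,-.04,.1),(.56,0,.1),(*m,.1,44.5))
E
```

```text
clock: 29.7
ee_pos: [0.3947, -0.179, 0.1021]
tcp_rot: [[0.701, -0.713, -0.0], [-0.713, -0.701, 0.0], [-0.0, 0.0, -1.0]]
wrist_force: [-0.2, -0.6, -1.0]
opening: 0.166
finger_force: 30.0
(0.44, -0.04, 0.1) units [-1.35 -2.59  0.04] rows>= 2.9 yaw units 0
(0.56, 0, 0.1) units [ 1.11 -2.27 -0.  ] rows>= 2.5 yaw units 0
(0.6423, -0.0446, 0.1, 44.5) units [ 1.79 -0.55 -0.  ] rows>= 1.9 yaw units 0.0
clk 29.7 open 0.1661475811079778 yang -135.5 q [-0.05  0.21 -0.62 -0.   -0.74  0.83]
```

```bash
python3 -m crank '[[[-0.34,-0.65,0],0,1],[[-0.34,-0.65,0],0,1],[[-0.34,-0.65,0],0,1],[[-0.33,-0.64,0],0,1],[[0.37,-0.76,0],0,1],[[0.37,-0.76,0],0,1],[[0.37,-0.75,0],0,1],[[0,0,0],0,1]]'>/dev/null; python3 -m crank '[[[0.6,-0.18,0],0,1],[[0.6,-0.18,0],0,1],[[0.55,-0.18,0],0,1],[[0,0,0],0,1],[[0,0,0],0,1],[[0,0,0],0,1]]'; python3 - <<'E'
from h import *
m=(.6423,-.0446)
plan((*m,.0405,44.5))
s=grab_frame("scene");t=grab_frame("top")
cv2.imwrite("pics/v5.png",np.hstack([cv2.resize(s[150:250,200:330],(390,300),interpolation=3),cv2.resize(t[110:210,190:320],(390,300),interpolation=3)]))
E
```

```text
clock: 31.1
ee_pos: [0.639, -0.0433, 0.1018]
tcp_rot: [[0.701, -0.713, -0.002], [-0.713, -0.701, 0.0], [-0.001, 0.001, -1.0]]
wrist_force: [-0.0, -0.1, -0.1]
opening: 0.172
finger_force: 30.0
(0.6423, -0.0446, 0.0405, 44.5) units [ 0.07 -0.03  1.23] rows>= 1.2 yaw units 0.0
clk 31.1 open 0.17216522163835563 yang -135.5 q [ 0.18  0.52 -0.11 -0.   -0.94  0.59]
```

View pics/v5.png

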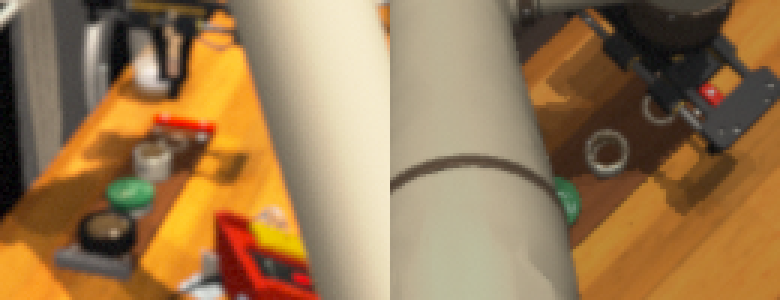

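The label roll, tin and tape stand in order. The battery is held above the mark by the red block, so I'll lower it.

```bash
python3 -m crank '[[[0.04,-0.02,0.3],0,1],[[0,0,0.4],0,1],[[0,0,0.3],0,1],[[0,0,0.15],0,1],[[0,0,0],0,1],[[0,0,0],0,1],[[0,0,0],0,1]]';  python3 - <<'E'
from h import *
plan((.6423,-.0446,.0405,44.5))
E
```

```text
clock: 31.9
ee_pos: [0.6431, -0.044, 0.0455]
tcp_rot: [[0.702, -0.712, 0.002], [-0.712, -0.702, 0.0], [0.001, -0.001, -1.0]]
wrist_force: [-0.3, 0.5, -0.7]
opening: 0.171
finger_force: 30.0
(0.6423, -0.0446, 0.0405, 44.5) units [-0.    0.02  0.1 ] rows>= 0.1 yaw units 0.01
clk 31.9 open 0.1711971806392144 yang -135.5 q [ 0.18  0.59 -0.16  0.   -0.82  0.6 ]
```

```bash
python3 -m crank '[[[0,0,0.05],0,1],[[0,0,0.04],0,1],[[0,0,0],0,1],[[0,0,0],0,1]]'; python3 -m crank '[[[0,0,0],0,0.7],[[0,0,0],0,0.5],[[0,0,0],0,0.3],[[0,0,0],0,0.3],[[0,0,0],0,0.3],[[0,0,-0.4],0,0.3],[[0,0,-0.7],0,0.3],[[0,0,-0.7],0,0.3]]'; python3 -m crank '[[[0,0,-0.7],0,0.3],[[0,-0.5,-0.7],0,0.3],[[-0.5,-0.9,-0.2],0,0.3],[[-0.9,-0.4,0],0,0.3],[[-1,0,0],0,0.3],[[-1,0,0],0,0.3],[[-1,0,0],0,0.3],[[-1,0,0],0,0.3]]'
```

```text
clock: 32.3
ee_pos: [0.6424, -0.0441, 0.0403]
tcp_rot: [[0.701, -0.713, 0.0], [-0.713, -0.701, 0.0], [0.0, -0.0, -1.0]]
wrist_force: [-0.2, -0.6, 0.6]
opening: 0.169
finger_force: 30.0
clock: 33.1
ee_pos: [0.6419, -0.0442, 0.1305]
tcp_rot: [[0.702, -0.713, -0.002], [-0.713, -0.702, -0.0], [-0.001, 0.002, -1.0]]
wrist_force: [0.7, -0.4, -0.4]
opening: 0.692
finger_force: 0.0
clock: 33.9
ee_pos: [0.5149, 0.2103, 0.2098]
tcp_rot: [[0.701, -0.713, 0.0], [-0.713, -0.701, 0.0], [-0.0, -0.0, -1.0]]
wrist_force: [1.2, 0.9, 0.7]
opening: 0.7
finger_force: 0.0
```

```bash
python3 -m crank '[[[-1,0,0],0,0.3],[[-1,0,0],0,0.3],[[-1,0,0],0,0.3],[[-0.8,0.3,0],0,0.3],[[0,0,0],0,0.3],[[0,0,0],0,0.3]]'; python3 - <<'E'
from h import *
np.set_printoptions(precision=4,suppress=True)
s=grab_frame("scene");t=grab_frame("top");cv2.imwrite("pics/sF.png",s);cv2.imwrite("pics/tF.png",t)
M=[(.6423,-.0446),(.5933,.006),(.5439,.0555),(.4949,.1051)]
for (x,y),r,h in zip(M,(.007,.0195,.026,.031),(.05,.028,.019,.019)):
    for n,im in(("scene",s),("top",t)):
        hull=cv2.convexHull(proj(n,cyl(x,y,r,h,.008)).astype(np.float32));print(n,cen(hull)[0])
        globals().setdefault("L",[]).append((n,hull))
o=[]
for n,im,(u,v) in(("scene",s,(220,150)),("top",t,(200,110))):
    c=cv2.resize(im[v:v+125,u:u+100],(400,500),interpolation=3)
    for k,hu in L:
        if k==n: cv2.polylines(c,[np.int32((hu.reshape(-1,2)-[u,v]+.5)*4-.5)],True,(255,255,0),1)
    o.append(c)
cv2.imwrite("pics/v6.png",np.hstack(o))
E
```

```text
clock: 34.5
ee_pos: [0.3718, 0.3346, 0.2101]
tcp_rot: [[0.703, -0.711, 0.0], [-0.711, -0.703, 0.001], [-0.0, -0.001, -1.0]]
wrist_force: [0.3, -0.0, 0.6]
opening: 0.699
finger_force: 0.0
scene [257.6927 191.1457]
top [280.2691 142.5546]
scene [250.8655 203.7713]
top [262.1586 160.4755]
scene [243.741  215.7783]
top [244.3945 177.9897]
scene [235.7678 227.7317]
top [226.2785 195.212 ]
```

View pics/v6.png

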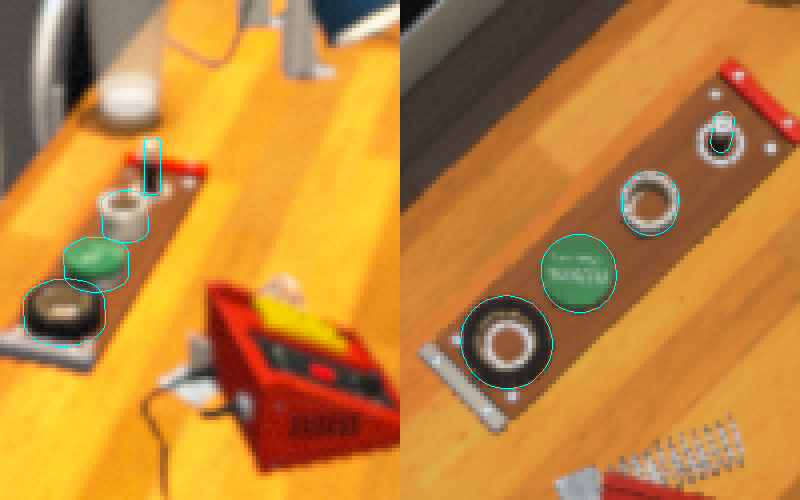

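The predicted outlines for all four items match both views within about one pixel (roughly 3 mm). Every item is upright and on its mark, and the arm is clear.

```bash
python3 -c "from workcell import *; print(hand_in())"
```

```text
the job is handed in; nothing more can be done
None
```

I handed the job in at about 34.6 s. From the red block, the battery, label roll, flux tin and tape stand upright and released on their marks, within about 3 mm in both camera views. I never touched the spare wheel, and no verdict came back from `hand_in()`.

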